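# Clear the light path and hold the glass cell in the beam

## Robot

A 7-joint arm with a two-finger parallel gripper is mounted at the origin on the work surface. World frame = base frame: x ahead of the robot, y to its left, z up, the work surface at z = 0. Lengths are in m, angles in rad, forces in N, time in s.
With the tool pointing down it reaches from about 0.425 to 0.975 m from the base axis. Payload 16.7 kg.
Tool frame: the origin (TCP) lies midway between the tips of the shut fingers; the grasp point (between the pads) lies 19 mm behind it; x points along the fingers, y is the direction in which the jaws open and shut, and the axes are right-handed (so a half turn about x gives the same grasp; the last joint's range is limited). The gripper opens to 85 mm and grips with 20 to 120 N. Pads are 22 mm wide; open, the fingers measure 114 mm over their backs; the gripper's body (76 mm by 85 mm) begins 54 mm behind the grasp point. The pads swing forward as they close: fully open they stand 13 mm farther back than shut.
Start: joints at [0.968, 0.426, 0.074, 1.606, -0.034, 1.111, -0.067], TCP at [0.296, -0.607, 0.231] pointing down, gripper open.
Joint ranges: [-2.85, 2.85], [-0.5, 2.14], [-1.23, 1.37], [0.21, 2.46], [-1.02, 4.16], [0.16, 2.05], [-2.73, 2.73]. Speed limits (rad/s): [1.89, 1.89, 2.39, 2.39, 3.01, 3.01, 3.01].

## Interface

Orientations are given as [roll, pitch, yaw] about the fixed x, y, z axes, in that order (R = Rz(yaw) Ry(pitch) Rx(roll)).
In Python, from station import robot gives the robot as it stands. Calls block until the motion is done:
- robot.move_ptp(position, orientation): joint-space move of the TCP to a pose.
- robot.move_l(position, rot=None, speed=0.15, contact_N=None): straight line of the TCP; rot=None keeps the orientation; speed is the mean speed in m/s. With contact_N (N) it stops when the force on the tool has changed by that much, and returns True; else False.
- robot.move_j(angles): joint-space move.
- robot.release() and robot.grasp(): open the fingers fully, or close them until they stop; the grip force is fixed at half the most.
- robot.hold(seconds).
- robot.solve_ik(position, orientation): joint angles nearest the present ones, or None.
- robot.sense(): the state.
- robot.camera(name): name is "scene" or "top"; returns the picture (384x512x3 uint8, red, green, blue); there is no depth.
- robot.camera_model(name): a dict with "fx", "fy", "cx", "cy" (pixels), "R" (3x3) and "t" (3): a world point X has camera coordinates R X + t. Camera axes: x right, y down, z forward; pixel columns grow to the right and rows downward; lengths in m; the calibration is good to about 2 mm. A picture is of the moment at which its call begins. camera_model takes no time and is no camera call.
A pose or a line that the arm cannot do raises robot.PlanningError and nothing moves.
- robot.hand_in(): hands the job in, once; it reports no verdict.
The state is a dict: "time": time; "joint_positions": joint angles; "qd": joint speeds; "tau": joint torques, N m; "tool_pos": TCP position; "tool_rot": TCP orientation; "ft_force": force on the tool from outside, world axes, zero at the start; "wrist_torque": the same for the moment, N m; "opening": finger opening in m.
Only numpy, scipy, OpenCV 4.12 (cv2) and the standard library are available. Lean on these libraries where they do the work, as an engineer would, in place of code of your own. Each camera call takes 0.05 s, during which the arm holds its last target.

## Task

Two stray machine parts are standing in the light path of the bench light tester: put the collet in the bin that already holds collets and the step block in the bin that already holds step blocks. Then pick up the glass cell by its two frosted faces only, never letting the gripper touch its clear windows, and hold it upright in the middle of the light path with its clear windows squarely facing the lamp and the receiver, clear of everything else. Finish while still holding it there, and do not disturb the oil bottle, the screwdriver or the cutter.

Things in the scene. Friction and masses are not known exactly. Their poses are not given: they have to be found in the camera images.
- beam_mid (a point): Point on the light's axis half-way between lamp and receiver of the light tester, 70 mm above the bench. y axis: along the light (level; white finned lamp at +y, dark receiver at -y); x: level, across the light; z up. Lamp and receiver are lying cylinders of 44 mm diameter (fins 47 mm), their faces 95 mm either side of this point, tops 94 mm above the bench.
- tester: The fixed light tester. Origin at bench height directly below beam_mid, same axes. Its bed between and under lamp and receiver is an aluminium plate 90 mm wide (x), 350 mm long (y), top 12 mm above the bench, with a thin dark line under the light.
- collet_center (a point): Centre (half-way up) of the stray collet: bright steel turned part, 70 mm tall, standing on the tester's bed (12 mm above the bench) with its flared head down (38 mm across, tapering until 22 mm up); above that a plain cylinder of 28 mm diameter. z: its axis, up. About 0.22 kg.
- collet: The stray collet; origin at the centre of its underside.
- block_center (a point): Point half-way up in the stray step block: dark steel, 70 mm tall, standing on the tester's bed, a staircase of six 11.7 mm steps. Flat parallel sides 14 mm either side of this point along x. Along y the back is at -14 mm over the full height; the front is at +26 mm at the foot, 6 mm less on each step, -4 mm at the top. z up. About 0.3 kg.
- step_block: The stray step block; origin at the centre of its underside.
- collet_bin_free (a point): Centre of the free part of the floor (4 mm above the bench) of the fixed grey open bin that holds two lying collets. Bin 118 (x) by 158 (y) mm outside, 36 mm tall, walls 4 mm; from here the inner walls stand at x -55 and +55, y -42 and +108 mm; the lying collets, up to 38 mm high, fill y from about +35 mm on. z up.
- block_bin_free (a point): The same point, axes and sizes for the second, equal bin, which holds two step blocks lying on their backs (up to 40 mm tall), filling y from about +47 mm on.
- cell_center (a point): Centre of the glass cell (cuvette): upright, open-topped, rectangular, 24 mm (x) by 34 mm (y) by 60 mm tall, 54 g, standing on a 3 mm rubber mat. Frosted whitish faces look along +x and -x (33 mm wide, full height, 12 mm from this point); clear windows look along +y and -y (18 mm wide, 17 mm from this point). z up.
- cell: The glass cell; origin at the centre of its underside.
- frost_a: The frosted wall of the cell on its +x side (origin as cell).
- frost_b: The frosted wall of the cell on its -x side (origin as cell).
- windows: The two clear windows of the cell (origin as cell).
- oil_bottle_mid (a point): Bystander: white plastic oil bottle, 48 mm diameter, 120 mm tall, standing beyond the tester; point half-way up.
- driver_grip (a point): Bystander: screwdriver with black handle, 190 mm long, lying on the bench between robot and tester; point in the middle of its handle.
- cutter_mid (a point): Bystander: dark steel milling cutter, a disc of 50 mm diameter with a boss, 42 mm tall, near the mat; point half-way up.
There are look-alikes about, which are no part of the job. What is shaped like the step_block but turquoise is not meant.

How it is judged:
By the outcome, as a careful person would: the job done as asked, in the order asked, and still so for the second after the job is handed in, while the arm keeps its last pose, push and grip.
It also fails if it takes over 67 s, if anything falls off the work surface, if the arm or the gripper's body presses on something with over 40 N, if the wrist force passes 120 N, or if a joint passes its speed limit or range.

## Working session

There is one attempt and no reset: what is moved stays moved. The work goes in short steps, each a Python script; the robot and the scene stay as the last script left them, time stands still between calls to the robot, and variables do not carry over. Pictures are saved under pics/ and viewed, and the job is handed in when it is done.

```bash
mkdir -p pics; ls; python3 - <<'E'
from station import robot
import cv2, numpy as np
for n in ("scene","top"):
    im=robot.camera(n); np.save(f'pics/{n}0.npy',im)
    cv2.imwrite(f'pics/{n}0.png',cv2.resize(im[:,:,::-1],None,fx=1.5,fy=1.5,interpolation=cv2.INTER_CUBIC))
    print(robot.camera_model(n))
print(robot.sense())
E
```

```text
pics
{'fx': 351.09708967038034, 'fy': 351.09708967038034, 'cx': 258.3453512250126, 'cy': 196.11033058980215, 'R': array([[ 0.10821158,  0.99410538, -0.00668944],
       [ 0.56306717, -0.06683447, -0.82370415],
       [-0.81929581,  0.08536773, -0.56698036]]), 't': array([-0.03782737, -0.25515761,  1.48627195])}
{'fx': 464.9876792602576, 'fy': 464.9876792602576, 'cx': 250.76659817760643, 'cy': 189.37021452235086, 'R': array([[-0.01268611, -0.99991897,  0.00105564],
       [-0.99391619,  0.01249443, -0.10942801],
       [ 0.10940596, -0.00243744, -0.99399416]]), 't': array([-0.0147464 ,  0.61304866,  1.21790858])}
{'time': 0.1, 'joint_positions': array([ 0.96750284,  0.42668754,  0.07385843,  1.60656618, -0.03411478,
        1.11075918, -0.06708697]), 'qd': array([ 0.00032353, -0.00110093, -0.00028277, -0.0018393 ,  0.00062672,
        0.00014927,  0.00110706]), 'tau': array([ 9.47319117e-03, -9.51538539e+01,  3.77198562e+00, -4.64403284e+01,
        1.96320220e-02,  6.46002096e-03,  1.30357293e-05]), 'tool_pos': array([ 0.29572042, -0.60636313,  0.23065848]), 'tool_rot': array([-1.50841343,  1.56963559,  2.08694189]), 'ft_force': array([ 0.11358721, -0.63261165, -0.26900743]), 'wrist_torque': array([ 0.00592397,  0.01297833, -0.00761143]), 'opening': 0.08543937731497424}
```

View pics/scene0.png

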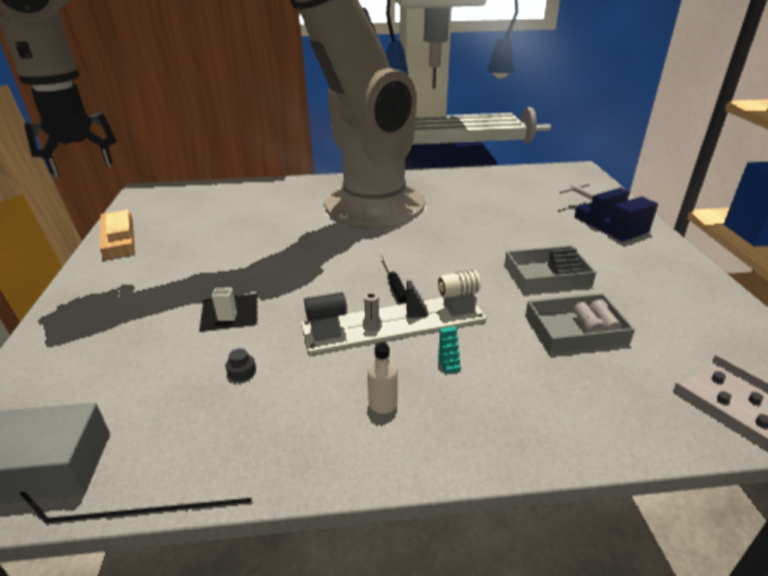

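View pics/top0.png

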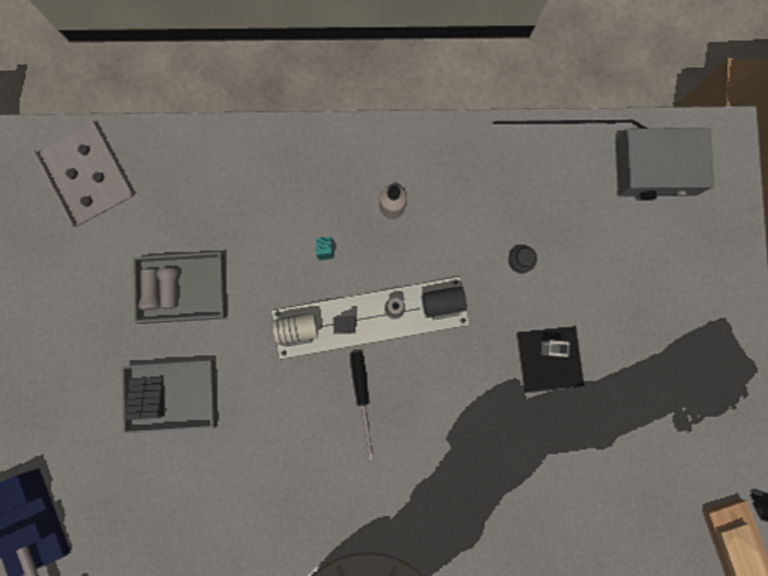

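The scene view shows the tester with the collet at about (372,312) and the dark step block at (415,300). The bins are on the right and the cell is on its mat at (224,303). In the top view (1.5x) the collet is at (396,306), the block at (345,322), the cell at (556,347), the collet bin at (180,287) and the block bin at (170,393). Next I zoom in to take measurements.

```bash
python3 - <<'E'
import cv2, numpy as np
im=np.load('pics/top0.npy')[:,:,::-1]
def z(a,x0,x1,y0,y1,f,n):
    c=cv2.resize(a[y0:y1,x0:x1],None,fx=f,fy=f,interpolation=cv2.INTER_NEAREST)
    for x in range(x0-x0%10+10,x1,10): cv2.putText(c,str(x),((x-x0)*f,8),0,.3,(0,255,255),1); cv2.line(c,((x-x0)*f,10),((x-x0)*f,14),(0,255,255),1)
    for y in range(y0-y0%10+10,y1,10): cv2.putText(c,str(y),(0,(y-y0)*f+4),0,.3,(0,255,255),1)
    cv2.imwrite(n,c)
z(im,178,316,180,242,5,'pics/z_tester.png')
z(im,335,395,210,265,10,'pics/z_cell.png')
z(im,78,155,160,292,4,'pics/z_bins.png')
s=np.load('pics/scene0.npy')[:,:,::-1]
z(s,195,330,165,240,5,'pics/z_stester.png')
z(s,130,180,180,225,12,'pics/z_scell.png')
E
```

```text
(no output)
```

View pics/z_tester.png

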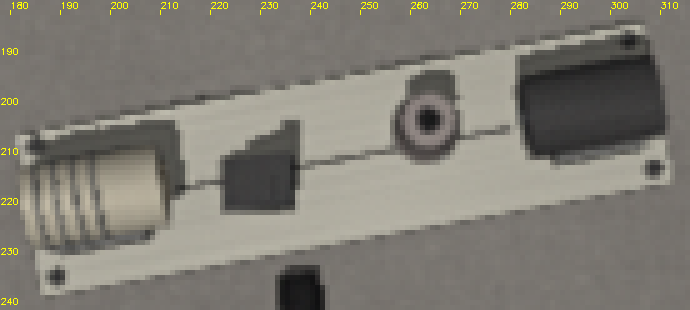

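View pics/z_cell.png

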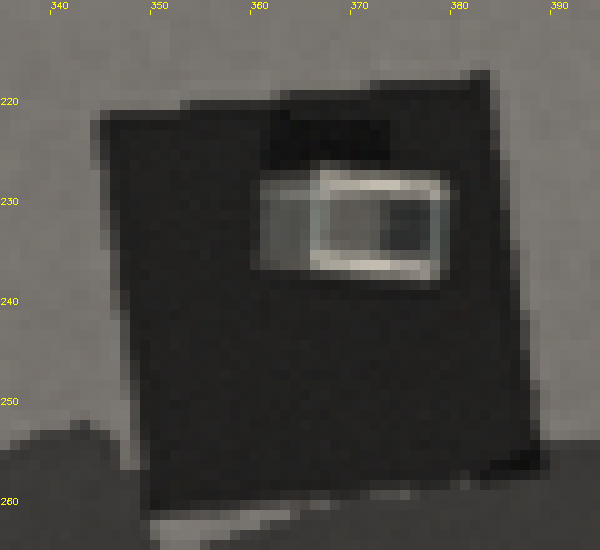

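View pics/z_bins.png

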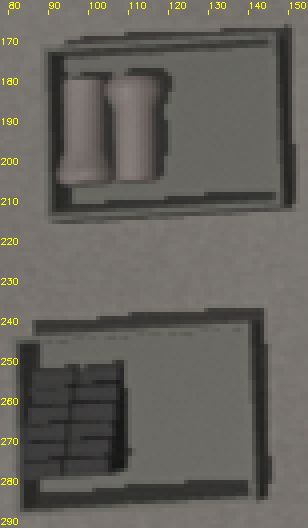

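View pics/z_stester.png

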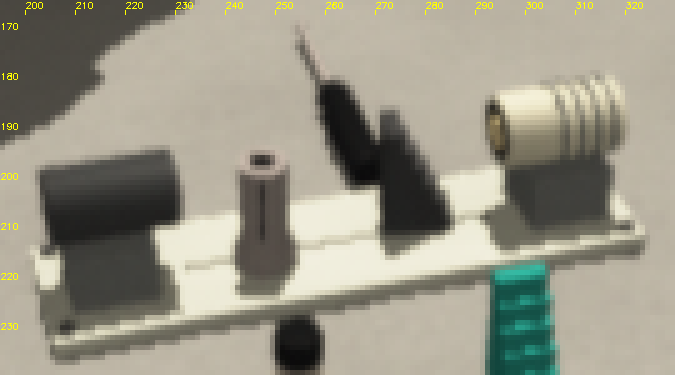

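View pics/z_scell.png

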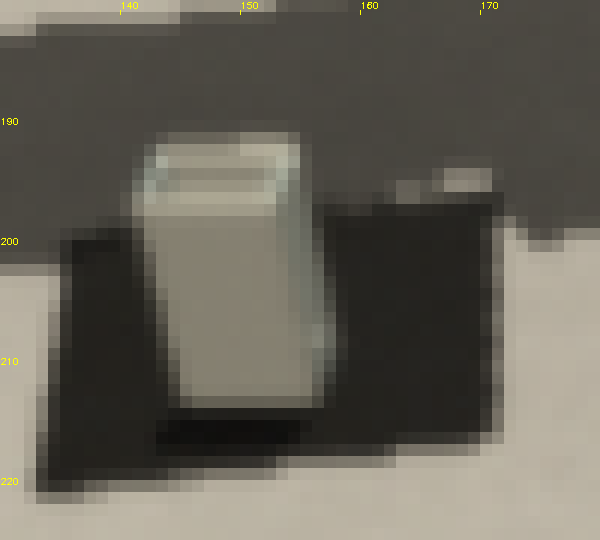

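```bash
cat > h.py <<'E'
import numpy as np, cv2
from station import robot
CM={n:robot.camera_model(n) for n in("scene","top")}
def ray(n,u,v,z):
    m=CM[n]; R=m['R'];C=-R.T@m['t']; d=R.T@np.array([(u-m['cx'])/m['fx'],(v-m['cy'])/m['fy'],1])
    return C+d*(z-C[2])/d[2]
def proj(n,X):
    m=CM[n]; p=m['R']@np.asarray(X)+m['t']; return m['fx']*p[0]/p[2]+m['cx'],m['fy']*p[1]/p[2]+m['cy']
E
python3 - <<'E'
from h import *
np.set_printoptions(precision=4,suppress=True)
im=np.load('pics/top0.npy').astype(int); g=im.mean(2)
# bed mask
m=((g>140)).astype(np.uint8); m[:,:175]=0;m[:,320:]=0;m[:175]=0;m[245:]=0
n,l,s,c=cv2.connectedComponentsWithStats(m); k=1+np.argmax(s[1:,4]); mm=l==k; print(s[k])
up=[];lo=[]
for u in range(190,300):
    r=np.where(mm[:,u])[0]; up.append((u,r.min()-.5)); lo.append((u,r.max()+.5))
def fit(pts,z,n='top'):
    P=np.array([ray(n,u,v,z)[:2] for u,v in pts])
    for _ in range(5):
        c=P.mean(0); d=np.linalg.svd(P-c)[2][0]; e=(P-c)@[-d[1],d[0]]
        k=abs(e)<max(2*np.std(e),.0015); P=P[k]
    return c,(d if d[1]>0 else -d),len(P),e.std()
for a in (up[0:],lo): 
    c,d,k,e=fit(a,.012); print('edge',c,d,np.degrees(np.arctan2(-d[0],d[1])),k,e)
    print(c+d*(0.0-c[1])/d[1])
# dark line ends etc picks
def pk(x,y): return 178+x/5-.5,180+y/5-.5
print('screws')
for p in ((37,146),(57,277),(628,40),(654,168)): print(ray('top',*pk(*p),.012))
print('lines'); 
for p in ((190,187),(215,183),(305,166),(390,152),(470,134),(510,128)): print(ray('top',*pk(*p),.012))
print('collet top',ray('top',*pk(428,118),.082))
# masks
for name,x0,x1,y0,y1,th in (('collet',255,271,195,213,0),):
    print(g[y0:y1,x0:x1].astype(int))
print('block'); print(g[200:226,219:241].astype(int))
E
```

```text
[ 185  185  127   54 2219]
edge [ 0.599  -0.0053] [-0.1653  0.9862] 9.514616980408187 110 0.000782421090826727
[0.5982 0.    ]
edge [ 0.5094 -0.0043] [-0.1663  0.9861] 9.571858376434891 110 0.0007680905332689275
[0.5087 0.    ]
screws
[0.5645 0.1576 0.012 ]
[0.4932 0.1466 0.012 ]
[ 0.6185 -0.166   0.012 ]
[ 0.5482 -0.1784  0.012 ]
lines
[0.5411 0.0744 0.012 ]
[0.5431 0.0607 0.012 ]
[0.5517 0.0117 0.012 ]
[ 0.5588 -0.0347  0.012 ]
[ 0.568  -0.0785  0.012 ]
[ 0.571  -0.1004  0.012 ]
collet top [ 0.5715 -0.0537  0.082 ]
[[166 166 165 166 158 112  85  75  74  75  74  74  71  86 148 164]
 [163 164 165 165 115  77  74  76  78  79  79  78  76  81 149 165]
 [164 165 167 168 114  76  76  78  80  80  78  78  75  82 149 165]
 [166 167 170 170 114  82  80  88  96  98  90  82  75  79 140 163]
 [165 168 170 160 108 100 103 124 130 131 124 107  86  75 102 151]
 [167 169 160 107  82 121 132 127 126 130 133 132 115  95 148 167]
 [170 167 114  73 115 134 128  94  80  97 122 133 133 114 145 167]
 [170 150  88  73 121 132  98  52  32  37  74 120 134 108  90 152]
 [170 130  77  97 128 132  80  32  26  23
[... 2354 characters left out ...]
3  63  65  57  60  63  59  59
  150 172 170 169]
 [164 167 169 108  61  58  61  63  63  63  61  63  64  58  61  63  57  58
  155 173 169 168]
 [165 168 169 107  58  57  60  61  61  60  58  59  58  58  57  57  52  51
  148 168 167 165]
 [164 165 166 106  68  69  70  68  67  65  62  59  59  57  55  66  65  72
  150 170 167 167]
 [166 166 166 125 116 119 120 116 115 115 113 113 113 114 116 134 141 140
  164 171 170 169]
 [162 163 165 164 166 168 169 170 170 172 172 172 172 172 172 172 173 171
  171 170 169 169]
 [164 165 166 168 169 169 169 169 170 171 171 171 171 171 171 171 172 170
  170 170 170 171]
 [167 167 167 167 168 169 168 169 169 168 169 168 168 169 168 170 171 169
  170 169 168 168]]
```

```bash
python3 - <<'E'
from h import *
np.set_printoptions(precision=4,suppress=True,linewidth=200)
s=np.load('pics/scene0.npy').astype(int).mean(2).astype(int)
t=np.load('pics/top0.npy').astype(int).mean(2).astype(int)
print('scene block');print(s[184:216,268:290])
print('scene collet');print(s[193:222,239:258])
print('scene cell');print(s[188:218,138:162])
print('top cell');print(t[223:241,358:384])
def line(pts,z,n):
    P=np.array([ray(n,u,v,z)[:2] for u,v in pts]);c=P.mean(0);d=np.linalg.svd(P-c)[2][0];d=d*np.sign(d[1]);return c,d,np.degrees(np.arctan2(-d[0],d[1]))
print('mat edges top view, z=3mm')
# mat: dark, find left edge/top edge
for nm,rows in (('left',range(226,250)),('right',range(222,252))):
    pts=[]
    for v in rows:
        r=t[v,338:400]; 
        if nm=='left': i=np.where(r<75)[0][0]; pts.append((338+i-(r[i]-35)/70.,v))
        else: i=np.where(r<75)[0][-1]; pts.append((338+i,v))
    print(nm,line(pts,.003,'top'))
E
```

```text
scene block
[[177 177 176 176 179 180 180 180 179 179 178 179 179 179 178 178 179 179 180 180 181 180]
 [175 175 174 173 176 176 176 178 179 178 179 179 179 179 178 177 178 179 180 181 180 181]
 [172 174 171 156 155 153 161 175 177 177 178 178 178 178 178 178 179 179 180 181 179 180]
 [168 175 162 115 108 103 128 169 174 176 177 177 178 178 178 179 178 179 180 180 178 179]
 [147 170 156  79  76  79 103 159 173 176 176 177 176 178 178 178 178 178 179 178 178 178]
 [105 166 155  71  72  77  91 136 165 176 175 176 175 178 178 178 177 177 176 176 176 176]
 [ 72 145 152  64  67  74  80 103 142 173 176 175 176 177 178 177 176 177 175 176 178 177]
 [ 44 101 143  60  58  68  69  77 116 169 175 176 176 177 177 176 175 177 177 177 177 178]
 [ 29  68 120  50  45  52  52  57  99 153 168 175 177 177 177 175 174 176 177 178 178 178]
 [ 25  39  65  34  31  35  36  47  82 116 148 174 177 176 176 177 175 176 177 177 178 179]
 [ 25  24  28  27  30  32  33  44  73  87 124 168 174 175 175 176 177 178 178 178 178 179]
 [ 28  25  23  27  29  31  33  39  58  66 100 152 166 173 174 175 176 177 178 177 177 1
[... 8553 characters left out ...]
 163 164 179 185 186 186 163 154 155 137 113  65  33  30  34  34]
 [ 32  32  31  34  34  36  36  42  52  59  65  72  87  94 104 110 108 120 128 140 102  49  29  31  32  31]
 [ 33  33  32  32  30  32  29  29  28  27  27  29  31  32  36  37  37  42  44  51  40  30  30  30  33  32]
 [ 33  32  34  32  34  32  32  32  32  30  32  29  30  29  29  28  28  28  27  28  28  32  33  32  33  32]
 [ 31  33  32  30  33  33  33  32  35  34  34  33  32  33  34  33  31  33  31  33  32  33  32  33  32  31]]
mat edges top view, z=3mm
left (array([ 0.4809, -0.2813]), array([0.9943, 0.1064]), np.float64(-83.89109989412438))
right (array([ 0.4823, -0.3893]), array([0.995 , 0.0995]), np.float64(-84.2908119169888))
```

```bash
python3 - <<'E'
from h import *
np.set_printoptions(precision=4,suppress=True,linewidth=200)
def line(pts,z,n):
    P=np.array([ray(n,u,v,z)[:2] for u,v in pts]);c=P.mean(0);d=np.linalg.svd(P-c)[2][0];d=d*np.sign(d[1]);return c,d,np.degrees(np.arctan2(-d[0],d[1]))
t=np.load('pics/top0.npy').astype(float).mean(2)
print('cell frost+x base(scene)',line([(144.5,213.4),(156.1,213.4)],.003,'scene'))
print(' corners',ray('scene',144.4,213.4,.003),ray('scene',156.1,213.4,.003))
for nm,a,b in (('up',226,230),('lo',234,239)):
    pts=[]
    for u in range(368,377):
        w=np.clip(t[a:b,u]-95,0,None); pts.append((u,(w*np.arange(a,b)).sum()/w.sum()))
    print('bar',nm,line(pts,.063,'top'),[round(p[1],2) for p in pts])
print('cell y ends (top)',ray('top',365.6,232,.063),ray('top',379.1,233,.063))
print('block +x base? scene',ray('scene',270.9,210.6,.012),ray('scene',284.2,209.8,.012), 'top left',ray('scene',270.6,187,.082),ray('scene',274.0,187,.082))
print('block -x base top',ray('top',221.8,222.1,.012),ray('top',236.5,221.9,.012))
print('block -y base top',ray('top',236.7,221,.012),ray('top',237.2,215,.012))
print('collet top scene',ray('scene',247.1,196.6,.082),' top',ray('top',263.2,203.4,.082),'head', ray('top',262.5,204.2,.012))
E
```

```text
cell frost+x base(scene) (array([ 0.5082, -0.339 ]), array([0.1169, 0.9931]), np.float64(-6.7143884033482415))
 corners [ 0.5062 -0.3564  0.003 ] [ 0.5102 -0.3219  0.003 ]
bar up (array([ 0.5041, -0.3369]), array([0.0464, 0.9989]), np.float64(-2.6601890303659306)) [np.float64(227.99), np.float64(228.01), np.float64(228.17), np.float64(228.1), np.float64(228.02), np.float64(228.09), np.float64(228.21), np.float64(228.26), np.float64(228.29)]
bar lo (array([ 0.4838, -0.3361]), array([0.1219, 0.9925]), np.float64(-7.000809015429513)) [np.float64(235.52), np.float64(235.65), np.float64(235.7), np.float64(235.71), np.float64(235.89), np.float64(236.07), np.float64(236.17), np.float64(236.3), np.float64(236.36)]
cell y ends (top) [ 0.4942 -0.3198  0.063 ] [ 0.4912 -0.3549  0.063 ]
block +x base? scene [0.5482 0.0156 0.012 ] [0.5489 0.055  0.012 ] top left [0.5286 0.0165 0.082 ] [0.5298 0.0261 0.082 ]
block -x base top [0.5267 0.0573 0.012 ] [0.5268 0.0174 0.012 ]
block -y base top [0.5292 0.0168 0.012 ] [0.5455 0.0153 0.012 ]
collet top scene [ 0.569  -0.0546  0.082 ]  top [ 0.5707 -0.054   0.082 ] head [ 0.5741 -0.054   0.012 ]
```

```bash
python3 - <<'E'
import cv2,numpy as np
im=np.load('pics/top0.npy')[:,:,::-1]
x0,x1,y0,y1,f=80,156,160,292,6
c=cv2.resize(im[y0:y1,x0:x1],None,fx=f,fy=f,interpolation=cv2.INTER_NEAREST)
c=np.clip((c.astype(float)-20)*1.8,0,255).astype(np.uint8)
def grid(c,y0):
    for x in range(80,156,10): cv2.line(c,((x-x0)*f,0),((x-x0)*f,6),(0,255,255),1);cv2.putText(c,str(x),((x-x0)*f,14),0,.3,(0,255,255),1)
    for y in range(y0,y0+66,10): cv2.putText(c,str(y),(0,(y-y0)*f+4),0,.3,(0,255,255),1)
    return c
a=grid(c[:66*f].copy(),160); b=grid(c[66*f:].copy(),226)
cv2.imwrite('pics/zb2.png',np.vstack([a,np.full((4,a.shape[1],3),255,np.uint8),b])[:600] if 0 else np.hstack([a,b])[:, :])
print(np.hstack([a,b]).shape)
E
```

```text
(396, 912, 3)
```

View pics/zb2.png

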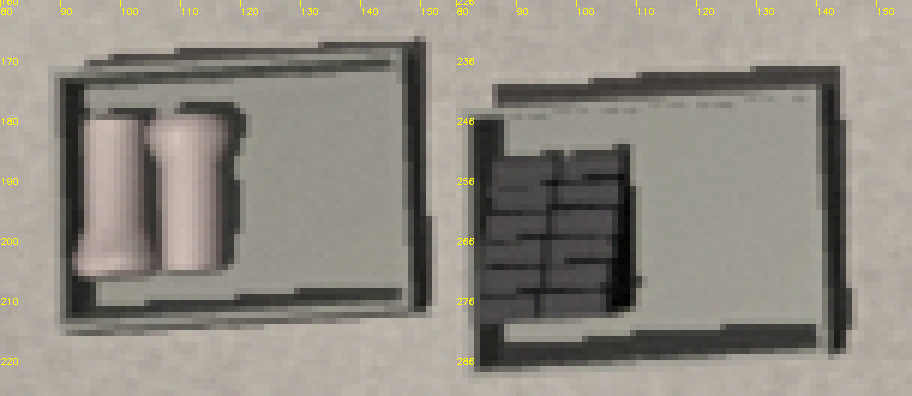

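```bash
python3 - <<'E'
from h import *
np.set_printoptions(precision=4,suppress=True,linewidth=200)
for n,L,Rr,T,B in (('collet',(89.7,192),(149.8,190),(120,167.8),(120,212.6)),('block',(83.0,264),(143.3,262),(113,238.5),(113,284.5))):
    for z in (0,.036): print(n,z,'L',ray('top',*L,z)[:2],'R',ray('top',*Rr,z)[:2],'T',ray('top',*T,z)[:2],'B',ray('top',*B,z)[:2])
a=ray('top',150,166.5,.036);b=ray('top',151,211.5,.036);print('collet -y end',a,b,np.degrees(np.arctan2((b-a)[1],(b-a)[0])))
a=ray('top',90,172,.036);b=ray('top',150,166.5,.036);print('collet +x',np.degrees(np.arctan2((b-a)[0],-(b-a)[1])))
a=ray('top',87,240.5,.036);b=ray('top',143,237,.036);print('block +x',np.degrees(np.arctan2((b-a)[0],-(b-a)[1])))
a=ray('top',83,287,.036);b=ray('top',140,284,.036);print('block -x',np.degrees(np.arctan2((b-a)[0],-(b-a)[1])))
E
```

```text
collet 0 L [0.6148 0.4223] R [0.6183 0.2564] T [0.6814 0.3399] B [0.5568 0.3376]
collet 0.036 L [0.6109 0.4099] R [0.6143 0.2487] T [0.6756 0.3298] B [0.5545 0.3276]
block 0 L [0.4184 0.4355] R [0.4217 0.2719] T [0.4862 0.3555] B [0.3626 0.353 ]
block 0.036 L [0.42   0.4227] R [0.4232 0.2637] T [0.4859 0.3449] B [0.3658 0.3425]
collet -y end [0.6781 0.2488 0.036 ] [0.5564 0.2448 0.036 ] -178.1118318926546
collet +x 4.593011318684036
block +x 2.837911686588445
block -x 2.236996848284466
```

```bash
cat >> h.py <<'E'
from scipy.spatial.transform import Rotation as Ro
def ori(deg):
    a=np.radians(deg);c,s=np.cos(a),np.sin(a)
    return list(Ro.from_matrix(np.array([[0,c,s],[0,s,-c],[-1,0,0]])).as_euler('xyz'))
def st(msg=''):
    s=robot.sense(); R=Ro.from_euler('xyz',s['tool_rot']).as_matrix()
    print(msg,'t=%.2f'%s['time'],'tcp',np.round(s['tool_pos'],4),'yaw %.2f tilt %.2f'%(np.degrees(np.arctan2(R[1,1],R[0,1])),np.degrees(np.arccos(-R[2,0]))),'op %.4f'%s['opening'],'F',np.round(s['ft_force'],1)); return s
E
python3 - 2>&1 <<'E' | grep -v Warn
from h import *
np.set_printoptions(precision=2,suppress=True,linewidth=200)
st()
for nm,p,a in (('collet',(.571,-.054,.045),9.5),('cbin',(.618,.300,.039),3.5),('block',(.540,.026,.039),-1),('bbin',(.427,.306,.034),2.5),('cell',(.495,-.3375,.025),-6),('beam',(.5553,-.0101,.061),9.54)):
    for k in (0,180):
        for up in (0,.12):
            print(nm,k,up,robot.solve_ik([p[0],p[1],p[2]+up],ori(a+k)))
E
```

```text
t=0.10 tcp [ 0.3  -0.61  0.23] yaw -64.00 tilt 0.07 op 0.0854 F [ 0.1 -0.6 -0.3]
collet 0 0 [ 0.35  0.54 -0.47  1.95  0.35  0.73 -0.16]
collet 0 0.12 [ 0.38  0.37 -0.49  1.88  0.21  0.94 -0.04]
collet 180 0 [-0.74  0.77  1.01  2.02 -0.88  0.87 -2.2 ]
collet 180 0.12 [-0.87  0.65  1.21  1.95 -0.71  1.06 -2.32]
cbin 0 0 [-0.04  0.76 -0.73  1.67  0.61  0.94 -0.94]
cbin 0 0.12 [ 0.06  0.67 -0.89  1.6   0.56  1.15 -0.91]
cbin 180 0 [ 0.13  0.9  -1.03  1.66  0.86  1.1   2.04]
cbin 180 0.12 [ 0.13  0.73 -1.03  1.59  0.66  1.2   2.17]
block 0 0 [ 0.21  0.51 -0.47  2.03  0.35  0.68 -0.5 ]
block 0 0.12 [ 0.27  0.33 -0.53  1.95  0.21  0.91 -0.38]
block 180 0 [ 0.62  0.7  -1.03  2.01  0.79  0.9   2.28]
block 180 0.12 [-1.06  0.59  1.22  2.02 -0.67  1.01 -2.66]
bbin 0 0 [ 0.06  0.7  -1.04  2.04  0.8   0.88 -1.39]
bbin 0 0.12 [ 0.08  0.45 -1.02  1.97  0.46  0.98 -1.12]
bbin 180 0 [ 0.06  0.69 -1.03  2.04  0.8   0.87  1.75]
bbin 180 0.12 [ 0.09  0.45 -1.02  1.97  0.47  0.98  2.02]
cell 0 0 [ 0.64  0.56 -0.2   1.92  0.17  0.68  0.24]
cell 0 0.12 [ 0.67  0.4  -0.23  1.85  0.11  0.9   0.29]
cell 180 0 [ 0.21  0.59  0.37  1.94 -0.33  0.67 -2.46]
cell 180 0.12 [ 0.19  0.41  0.38  1.88 -0.19  0.89 -2.58]
beam 0 0 [ 0.3   0.49 -0.49  1.99  0.34  0.74 -0.23]
beam 0 0.12 [ 0.33  0.33 -0.52  1.9   0.2   0.96 -0.11]
beam 180 0 [-0.92  0.86  1.2   2.05 -1.01  0.99 -2.15]
beam 180 0.12 [-0.98  0.58  1.22  1.97 -0.63  1.05 -2.45]
```

```bash
python3 - 2>&1 <<'E' | grep -v Warn
from h import *
robot.move_ptp([.571,-.054,.20],ori(9.5)); st('above')
robot.move_l([.571,-.054,.045]); st('down')
robot.grasp(); st('grasped')
robot.move_l([.571,-.054,.165],speed=.2); st('lift')
for n in("scene","top"):
    cv2.imwrite(f'pics/c1_{n}.png',cv2.resize(robot.camera(n)[:,:,::-1],None,fx=1.5,fy=1.5))
E
```

```text
above t=2.31 tcp [ 0.571  -0.0554  0.1999] yaw 9.37 tilt 0.02 op 0.0856 F [ 0.6  0.7 -0.1]
down t=3.49 tcp [ 0.5716 -0.054   0.0458] yaw 9.50 tilt 0.07 op 0.0853 F [-0.7  0.3 -0.6]
grasped t=4.06 tcp [ 0.5711 -0.0541  0.0453] yaw 9.50 tilt 0.02 op 0.0266 F [-2.4 -2.2  7. ]
lift t=4.81 tcp [ 0.5703 -0.0542  0.1639] yaw 9.49 tilt 0.08 op 0.0265 F [-1.1  0.  -2.2]
```

View pics/c1_scene.png

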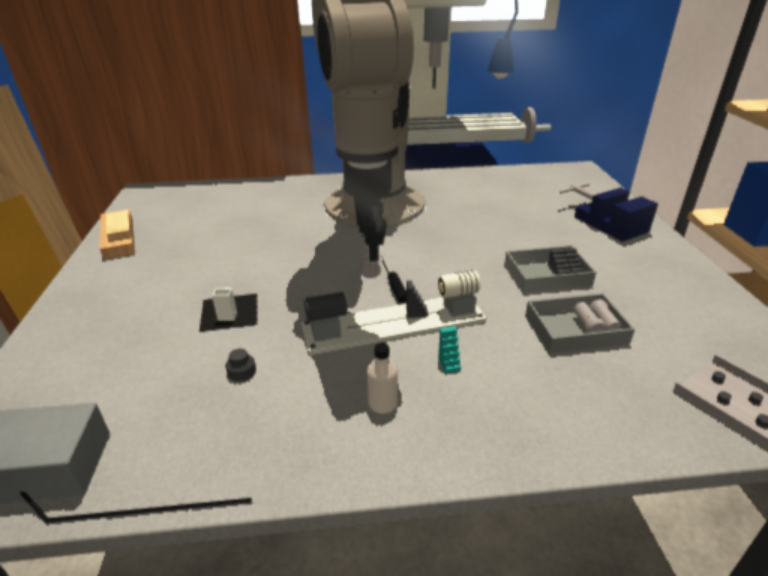

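The scene view shows the collet held at (372,265), hanging upright below the fingers. Next I carry it to its bin.

```bash
python3 - 2>&1 <<'E' | grep -v Warn
from h import *
robot.move_ptp([.618,.300,.165],ori(3.5)); st('over bin')
robot.move_l([.618,.300,.055],speed=.15); st()
print(robot.move_l([.618,.300,.034],speed=.03,contact_N=6)); st('contact')
robot.release(); st('open')
robot.move_l([.618,.300,.17],speed=.25)
robot.move_ptp([.540,.026,.19],ori(-1)); st('over block')
for n in("scene","top"):
    im=robot.camera(n); np.save(f'pics/c2_{n}.npy',im)
    cv2.imwrite(f'pics/c2_{n}.png',cv2.resize(im[:,:,::-1],None,fx=1.5,fy=1.5))
E
```

```text
over bin t=6.25 tcp [0.6186 0.2981 0.1647] yaw 3.40 tilt 0.07 op 0.0264 F [-0.  -0.2 -1.8]
 t=7.13 tcp [0.6186 0.3003 0.056 ] yaw 3.49 tilt 0.07 op 0.0267 F [ 0.3 -0.3 -1.3]
True
contact t=7.72 tcp [0.6179 0.3    0.0373] yaw 3.50 tilt 0.02 op 0.0265 F [-2.7 -1.5  9.7]
open t=8.32 tcp [0.6175 0.2995 0.0367] yaw 3.49 tilt 0.08 op 0.0853 F [-0.5 -0.6 -0.1]
over block t=10.11 tcp [0.5405 0.0274 0.1899] yaw -0.91 tilt 0.05 op 0.0855 F [-0.6  0.5 -0.3]
```

View pics/c2_scene.png

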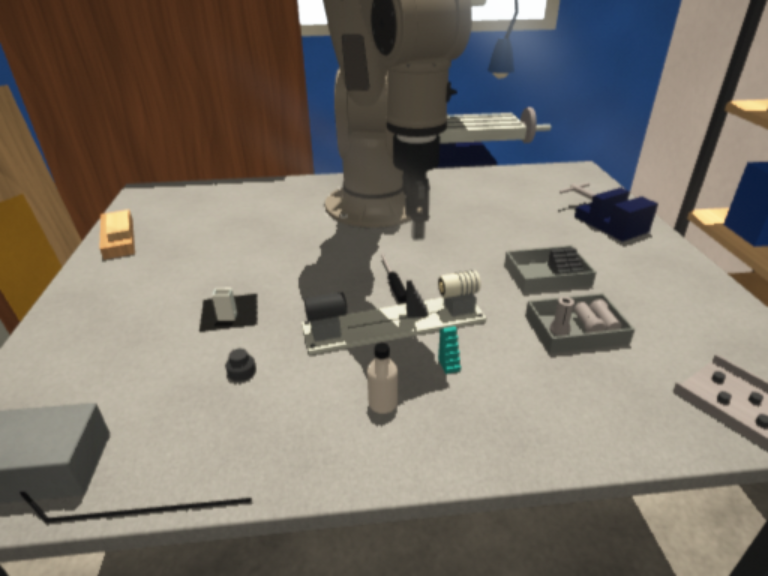

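View pics/c2_top.png

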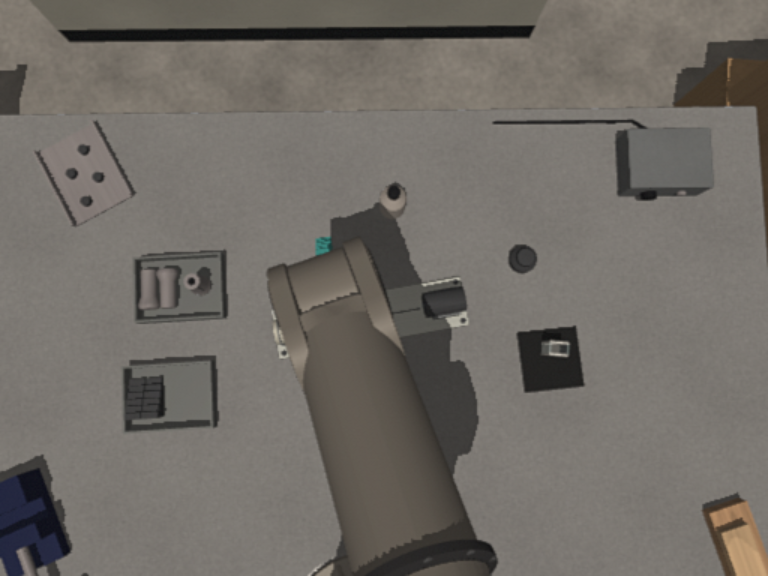

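The collet stands upright in its bin, at (565,315) in the scene view and (194,281) in the top view. The block is still in place at (415,300) in the scene view, so I grasp it now.

```bash
python3 - 2>&1 <<'E' | grep -v Warn
from h import *
robot.move_l([.540,.026,.039]); st('down')
robot.grasp(); st('grasped')
robot.move_l([.540,.026,.165],speed=.2); st('lift')
robot.move_ptp([.427,.306,.165],ori(2.5)); st('over bin')
robot.hold(.3)
for n in("scene","top"):
    im=robot.camera(n); np.save(f'pics/c3_{n}.npy',im)
    cv2.imwrite(f'pics/c3_{n}.png',cv2.resize(im[:,:,::-1],None,fx=1.5,fy=1.5))
E
```

```text
down t=11.37 tcp [0.5405 0.0261 0.0397] yaw -1.00 tilt 0.07 op 0.0852 F [-0.1  0.4 -0.2]
grasped t=11.93 tcp [0.5402 0.026  0.0394] yaw -1.00 tilt 0.03 op 0.0269 F [-1.7 -1.4  7.1]
lift t=12.72 tcp [0.5393 0.0258 0.164 ] yaw -1.01 tilt 0.07 op 0.0272 F [ 0.  -0.1 -2.6]
over bin t=13.88 tcp [0.4278 0.3047 0.1646] yaw 2.41 tilt 0.05 op 0.0268 F [-0.2 -0.6 -2.5]
```

View pics/c3_scene.png

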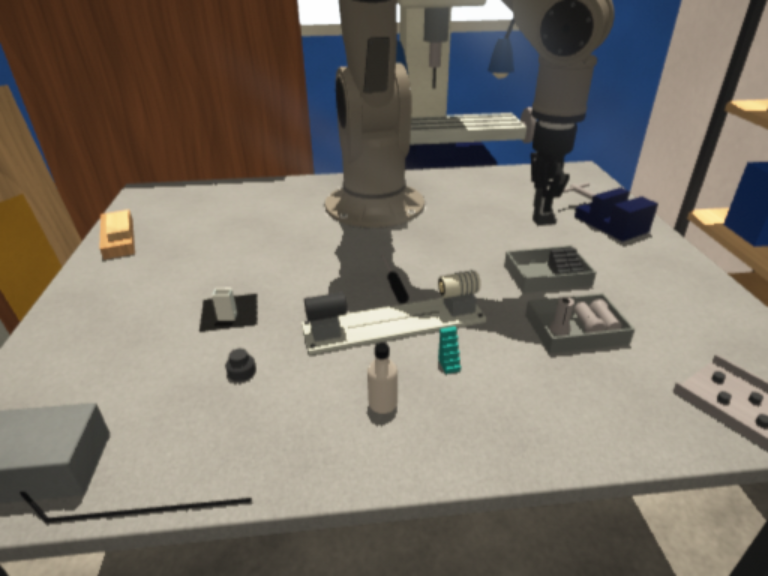

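The block is held upright over its bin at (545,215), and the tester bed is clear. Next I set it down, then go above the cell and take a clean look before closing in.

```bash
python3 - 2>&1 <<'E' | grep -v Warn
from h import *
robot.move_l([.427,.306,.050],speed=.15); st()
print(robot.move_l([.427,.306,.028],speed=.03,contact_N=6)); st('contact')
robot.release(); st('open')
robot.move_l([.427,.306,.19],speed=.25)
robot.move_ptp([.495,-.22,.22],ori(-6)); st('near cell')
for n in("scene","top"):
    im=robot.camera(n); np.save(f'pics/c4_{n}.npy',im)
    cv2.imwrite(f'pics/c4_{n}.png',cv2.resize(im[:,:,::-1],None,fx=1.5,fy=1.5))
E
```

```text
t=15.19 tcp [0.4273 0.3065 0.0507] yaw 2.51 tilt 0.06 op 0.0275 F [-0.5 -0.1 -2.7]
True
contact t=15.80 tcp [0.4272 0.3058 0.0312] yaw 2.49 tilt 0.03 op 0.0273 F [ 1.  -1.1  6.7]
open t=16.40 tcp [0.4266 0.3054 0.031 ] yaw 2.49 tilt 0.07 op 0.0856 F [-0.3  0.   0.7]
near cell t=19.10 tcp [ 0.4955 -0.2188  0.22  ] yaw -5.90 tilt 0.02 op 0.0852 F [ 0.3 -0.   0.1]
```

View pics/c4_scene.png

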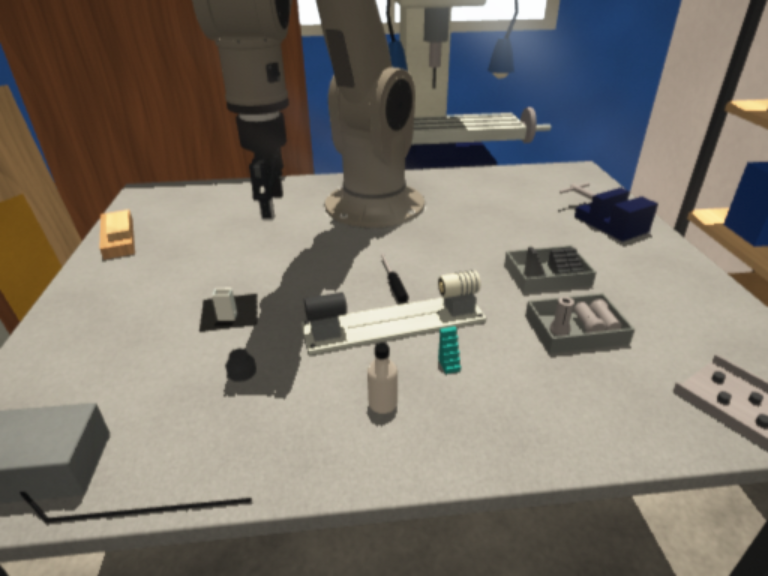

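View pics/c4_top.png

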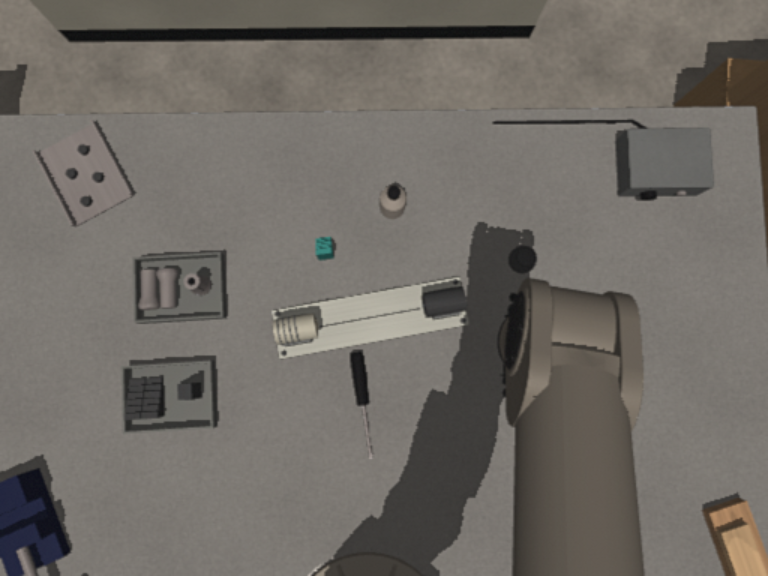

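Both parts now stand in their bins: the block at (533,263) and the collet at (565,315) in the scene view. The bystanders have not moved. With the bed clear I can refine the beam axis and its midpoint.

```bash
python3 - 2>&1 <<'E' | grep -v Warn
from h import *
np.set_printoptions(precision=4,suppress=True,linewidth=200)
im=np.load('pics/c4_top.npy').astype(float).mean(2)
pts=[]
for u in range(217,277):
    v0=round(216.5-(u-217)*0.172)
    col=im[v0-4:v0+5,u]; w=np.clip(np.median(col)-8-col,0,None); 
    if w.sum()>10: pts.append((u,(w*np.arange(v0-4,v0+5)).sum()/w.sum()))
P=np.array([ray('top',u,v,.012)[:2] for u,v in pts]); c=P.mean(0); d=np.linalg.svd(P-c)[2][0]; d*=np.sign(d[1]); e=(P-c)@[-d[1],d[0]]
print('line',c,d,np.degrees(np.arctan2(-d[0],d[1])),e.std(),len(P))
print(im[198:222,205:216].astype(int)); print(im[190:214,278:288].astype(int))
# scene line
s=np.load('pics/c4_scene.npy').astype(float).mean(2); pts=[]
a=np.array(proj('scene',[*(c+d*.07),.012]));b=np.array(proj('scene',[*(c-d*.07),.012]))
for u in range(int(b[0])+1,int(a[0])):
    v=b[1]+(a[1]-b[1])*(u-b[0])/(a[0]-b[0]); v0=round(v); col=s[v0-4:v0+5,u]; w=np.clip(np.median(col)-8-col,0,None)
    if w.sum()>10: pts.append((u,(w*np.arange(v0-4,v0+5)).sum()/w.sum()))
Q=np.array([ray('scene',u,v,.012)[:2] for u,v in pts]); c2=Q.mean(0); d2=np.linalg.svd(Q-c2)[2][0]; d2*=np.sign(d2[1])
print('scene line',c2,d2,np.degrees(np.arctan2(-d2[0],d2[1])))
for cc,dd in((c,d),(c2,d2)): print('x at y=-.0101',cc+dd*(-.0101-cc[1])/dd[1])
E
```

```text
line [ 0.5555 -0.0102] [-0.1663  0.9861] 9.57466081696623 0.0003041522743119462 60
[[120 120 120 121 122 122 123 121 119 122 123]
 [121 119 119 121 123 125 124 116 110 111 113]
 [122 119 112 112 112 113 110  80  81  88  90]
 [111 109  85  85  90  95 102 109 150 169 176]
 [ 99 105 123 161 177 187 188 181 179 179 179]
 [180 173 172 174 175 176 175 171 179 178 175]
 [125  93  92  91  90  89  87  93 156 173 172]
 [ 83  78  79  80  79  78  77  83 149 177 177]
 [ 81  82  83  83  84  84  84  80  94 162 178]
 [ 86  85  85  86  87  84  84  79  86 158 174]
 [ 82  83  83  80  81  83  83  80  86 159 176]
 [ 77  79  82  80  75  80  83  80  86 159 176]
 [ 97 101 107 105  73  77  83  80  87 158 175]
 [119 120 123 124  74  69  82  81  87 150 176]
 [132 133 136 138  82  61  79  83  79  92 159]
 [143 145 150 151  93  74  85  84  79  84 156]
 [151 154 157 159 104  62  76  82  81  87 159]
 [159 161 163 166 126  74  72  81  79  87 161]
 [165 167 169 171 147  88  71  81  78  82 152]
 [172 171 172 174 164 104  73  79  58  48  90]
 [174 174 174 176 176 109  70  75  68  97 154]
 [176 176 175 177 178 116  70 
[... 573 characters left out ...]
61  59  58]
 [170 174 175 109  41  50  60  61  62  62]
 [173 175 175 119  52  52  64  65  66  64]
 [173 173 176 129  70  55  62  64  64  65]
 [163 164 173 135  72  46  59  63  63  64]
 [110 110 158 154  87  39  57  63  65  64]
 [111 130 164 173 106  41  51  59  60  59]
 [169 171 173 176 118  51  47  57  58  57]
 [174 174 175 175 130  60  44  54  56  55]
 [171 170 173 175 153  90  49  47  50  50]
 [171 171 171 172 173 126  66  42  48  50]
 [171 172 173 175 174 136  95  85  95  99]
 [174 173 173 172 172 171 171 173 176 175]
 [170 170 170 171 172 173 175 176 176 176]]
scene line [ 0.5549 -0.0112] [-0.1722  0.9851] 9.914056096422845
x at y=-.0101 [ 0.5554 -0.0101]
x at y=-.0101 [ 0.5547 -0.0101]
```

```bash
python3 - 2>&1 <<'E' | grep -v Warn
from h import *
x,y=.4943,-.3373
robot.move_l([x,y,.17],speed=.2); st('above')
robot.move_l([x,y,.024],speed=.1); robot.hold(.2); st('down')
robot.grasp(); st('grasped')
robot.move_l([x,y,.17],speed=.15); st('lift')
for n in("scene","top"):
    im=robot.camera(n); np.save(f'pics/c5_{n}.npy',im)
    cv2.imwrite(f'pics/c5_{n}.png',cv2.resize(im[:,:,::-1],None,fx=1.5,fy=1.5))
s=np.load('pics/c5_scene.npy')[:,:,::-1]
u,v=map(int,proj('scene',[x,y,.17]))
cv2.imwrite('pics/c5_z.png',cv2.resize(s[max(v-45,0):v+30,u-40:u+40],None,fx=7,fy=7,interpolation=cv2.INTER_NEAREST)); print(u,v)
E
```

```text
above t=19.99 tcp [ 0.4948 -0.3361  0.1703] yaw -5.94 tilt 0.04 op 0.0853 F [-0.1  0.1  0.5]
down t=21.80 tcp [ 0.4944 -0.3375  0.0243] yaw -6.01 tilt 0.03 op 0.0850 F [-0.2 -0.4  0.2]
grasped t=22.38 tcp [ 0.4944 -0.3373  0.0241] yaw -6.00 tilt 0.01 op 0.0237 F [0.  0.9 2.3]
lift t=23.51 tcp [ 0.4938 -0.337   0.1691] yaw -6.00 tilt 0.08 op 0.0233 F [-0.3  0.2 -1.6]
140 161
```

View pics/c5_z.png

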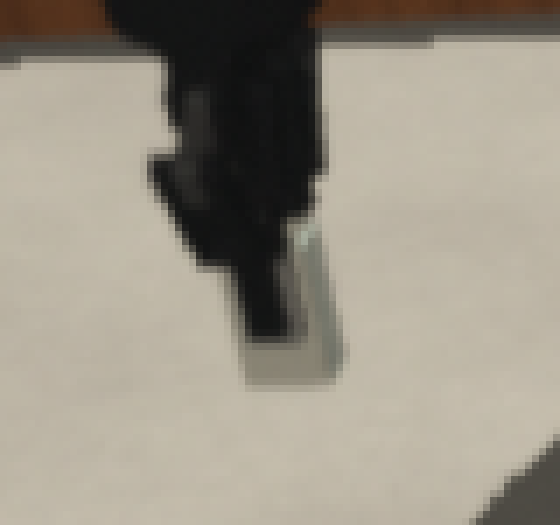

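```bash
python3 - 2>&1 <<'E' | grep -v Warn
from h import *
s=np.load('pics/c5_scene.npy').astype(float).mean(2).astype(int)
o=np.array([.4938,-.337]);a=np.radians(-6);X=np.array([np.cos(a),np.sin(a)]);Y=np.array([-X[1],X[0]])
def P(dx,dy,z): return np.round(proj('scene',[*(o+X*dx+Y*dy),z]),1)
for dx in(.012,.02,.027): print('finger tip',dx,P(dx,-.011,.169),P(dx,.011,.169))
zb=.169-.0215-.0
print('cell base +x',P(.012,-.0165,.148),P(.012,.0165,.148),'rim', P(.012,-.0165,.208),P(.012,.0165,.208))
print(s[158:174,130:154])
t=np.load('pics/c5_top.npy')[:,:,::-1]
u,v=map(int,proj('top',[.4938,-.337,.17])); print(u,v)
cv2.imwrite('pics/c5_zt.png',cv2.resize(t[v-35:v+35,u-40:u+40],None,fx=7,fy=7,interpolation=cv2.INTER_NEAREST))
E
```

```text
finger tip 0.012 [135.5 163.9] [143.6 163.8]
finger tip 0.02 [134.6 165.4] [142.8 165.3]
finger tip 0.027 [133.9 166.7] [142.1 166.6]
cell base +x [135.  170.6] [147.1 170.6] rim [130.4 151. ] [142.9 150.9]
[[179 172 138 106  45  21  20  20  20  29  59  83  87 119 115 113 119 143
  177 180 180 181 180 181]
 [180 175 151 117  60  24  20  20  19  26  53  84  88 111 117 113 114 131
  175 181 181 182 181 181]
 [180 176 155 122  77  30  20  19  19  22  40  78  85  99 119 112 113 126
  165 180 182 182 181 181]
 [181 179 165 128  96  36  20  20  20  22  33  66  85  96 121 115 113 121
  152 178 182 181 182 182]
 [181 180 171 135 105  45  21  20  20  22  31  60  83  86 121 118 114 120
  146 178 182 182 183 184]
 [181 180 174 145 115  59  28  25  25  26  39  65  85  90 121 118 114 115
  137 178 181 183 184 183]
 [181 181 176 155 122  85  61  59  60  61  67  81  94 107 124 121 112 113
  129 171 182 182 183 182]
 [182 182 178 165 131 116 106 104 104 104 104 106 110 121 127 124 113 112
  123 160 180 183 182 182]
 [181 180 179 171 137 126 125 125 125 125 125 125 125 126 127 124 114 110
  120 155 180 182 182 181]
 [179 180 180 173 146 129 127 127 127 127 127 127 126 127 127 124 114 110
  123 163 180 181 181 181]
 [177 179 179 176 156 130 127 127 127 127 127 128 127 128 127 125 117 115
  138 174 181 181 182 183]
 [178 179 179 178 165 132 128 128 128 128 128 128 128 128 128 128 125 124
  159 180 182 182 182 182]
 [179 179 180 180 172 143 136 135 136 136 135 136 136 135 137 140 141 149
  175 182 182 182 183 182]
 [180 180 180 180 177 164 159 158 159 159 159 159 159 159 161 165 168 174
  182 182 182 182 182 181]
 [180 180 181 182 181 179 178 178 179 179 179 178 179 180 179 181 181 181
  183 183 183 183 182 182]
 [180 181 182 183 182 182 181 181 181 181 182 181 182 182 182 182 182 182
  182 183 183 184 183 183]]
383 231
```

The zoom shows the cell held upright. Its base edge is level at about row 170 and it is centred on the jaws to within 1 mm, with both pads on the frosted faces. Next I carry it to the beam.

```bash
python3 - 2>&1 <<'E' | grep -v Warn
from h import *
x,y=.5553,-.0104
robot.move_ptp([x,y,.18],ori(9.6)); st('above'); robot.hold(.2)
robot.move_l([x,y,.061],speed=.08); robot.hold(.5); st('in beam')
for n in("scene","top"):
    im=robot.camera(n); np.save(f'pics/c6_{n}.npy',im)
    cv2.imwrite(f'pics/c6_{n}.png',cv2.resize(im[:,:,::-1],None,fx=1.5,fy=1.5))
s=np.load('pics/c6_scene.npy')[:,:,::-1]
u,v=map(int,proj('scene',[x,y,.07])); print(u,v)
cv2.imwrite('pics/c6_z.png',cv2.resize(s[v-45:v+35,u-65:u+65],None,fx=6,fy=6,interpolation=cv2.INTER_NEAREST))
print(s[v-5:v+22,u-12:u+14].astype(int).mean(2).astype(int))
o=np.array([x,y]);a=np.radians(9.6);X=np.array([np.cos(a),np.sin(a)]);Y=np.array([-X[1],X[0]])
for z in(.04,.1): print(z,[np.round(proj('scene',[*(o+X*.012+Y*k),z]),1) for k in(-.0165,.0165)])
E
```

```text
above t=24.87 tcp [ 0.5554 -0.0122  0.1798] yaw 9.46 tilt 0.04 op 0.0236 F [ 0.3 -0.3 -0.8]
in beam t=27.20 tcp [ 0.5553 -0.0104  0.061 ] yaw 9.60 tilt 0.00 op 0.0234 F [ 0.7 -0.1 -0.6]
262 196
[[180 179 178 178 174 154 120 120 125 114  67  30  22  19  18  21  20  21
   22  23  27  66 140 174 178 177]
 [182 180 180 180 177 156 120 118 125 116  76  52  34  20  19  20  21  22
   31  34  46  93 156 177 177 177]
 [182 180 182 183 180 158 119 116 125 118  87  76  48  23  18  19  20  31
   53  54  72 136 173 179 178 177]
 [182 180 180 183 180 162 119 116 124 118  89  79  49  24  21  19  22  38
   71  66  72 145 175 178 178 178]
 [180 180 180 180 180 168 121 115 123 118  89  80  50  24  20  19  22  39
   74  66  49 106 169 176 177 178]
 [179 180 180 181 181 170 121 114 122 118  89  80  50  23  20  20  23  40
   73  63  33  73 149 175 178 178]
 [180 180 182 182 181 170 120 115 122 117  89  79  50  23  21  20  21  40
   72  60  26  48 117 174 179 177]
 [181 180 181 181 180 169 121 115 121 118  89  80  49  24  20  20  21  40
   72  57  22  40 107 172 177 175]
 [180 179 179 181 181 170 121 117 
[... 1440 characters left out ...]
 104 101 110 150
  194 199 199 216 229 231 231 230]
 [232 231 221 153 124 117  90  86  83  76  79  80  80  80  82  90 104 150
  225 231 231 233 234 233 234 233]
 [213 213 206 175 169 167  95  80  79  84  98  99 100  99 100 101 105 136
  209 233 234 235 234 234 233 233]
 [195 198 200 199 204 183 113 101 100 100 102 103 103 102 102 102 104 110
  161 230 234 234 233 233 234 233]
 [207 228 232 227 192 127 105 103 103 103 103 103 103 102 101 102 101 106
  152 230 234 234 234 234 234 234]
 [147 210 231 222 136 105 103 102 102 102 102 102 102 102 102 102 103 107
  151 228 235 235 235 235 235 234]]
0.04 [array([258. , 208.3]), array([269.1, 206.3])]
0.1 [array([257.9, 190.6]), array([269.4, 188.8])]
```

View pics/c6_z.png

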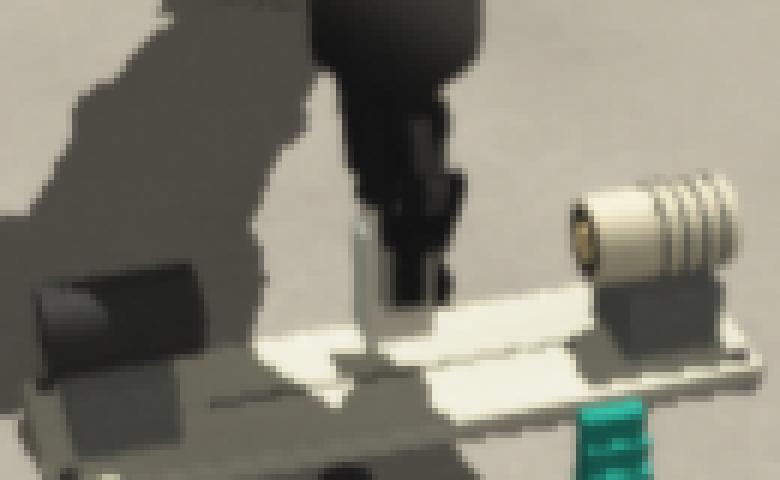

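View pics/c6_scene.png

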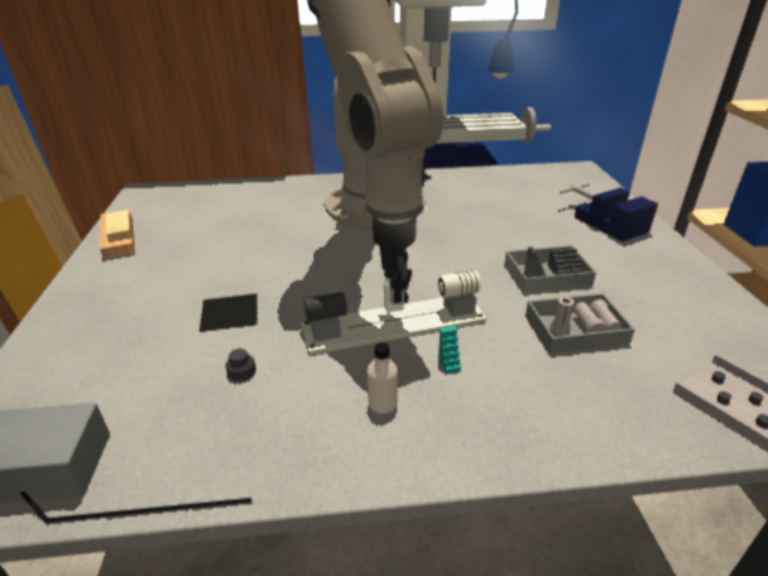

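The scene view shows the cell between the fingers at about (395,295), half-way between lamp and receiver. Its base edge is within about 0.3 px of the prediction, with the same slope. I check the bystanders against the first pictures, then hand in.

```bash
python3 - 2>&1 <<'E' | grep -v Warn
from h import *
for n,R in (('scene',{'bottle':(240,275,225,280),'cutter':(148,172,230,256),'driver':(255,272,180,203)}),('top',{'bottle':(248,275,118,148),'cutter':(336,360,160,184),'driver':(230,252,230,308)})):
    a=np.load(f'pics/{n}0.npy').astype(float);b=np.load(f'pics/c6_{n}.npy').astype(float)
    for k,(x0,x1,y0,y1) in R.items():
        (d,r)=cv2.phaseCorrelate(a[y0:y1,x0:x1].mean(2),b[y0:y1,x0:x1].mean(2)); print(n,k,np.round(d,2),round(r,2),'diff',round(abs(a-b)[y0:y1,x0:x1].mean(),1))
st('before'); robot.hand_in(); st('after')
E
```

```text
scene bottle [ 0.25 -0.17] 0.49 diff 35.4
scene cutter [-0.04  0.48] 1.0 diff 2.2
scene driver [-2.11 -0.55] 0.25 diff 50.9
top bottle [0.63 0.01] 0.84 diff 7.2
top cutter [-0.06 -0.03] 1.01 diff 4.0
top driver [-0.49  0.57] 0.48 diff 19.8
before t=27.30 tcp [ 0.5553 -0.0104  0.061 ] yaw 9.60 tilt 0.00 op 0.0229 F [-0.2  0.4 -0.1]
the job is handed in; nothing more can be done
the job is handed in; nothing more can be done
```

The job is handed in after 27.3 s of robot time. The collet stands upright in the collet bin and the step block in the step-block bin. The arm is still holding the glass cell in the middle of the light path.

- **Cell position:** The arm stood 0.1 mm from the beam midpoint I measured from the bed line, faces and screws, level and at the tester's yaw of 9.6°. The last scene picture showed the cell's base edge within about 0.3 px of where it should be. Its sides were 0.3–0.45 px (about 1 mm) toward the receiver, which is within the camera calibration, so I left it.
- **Cell grip:** The fingers closed along the cell's frosted sides, and the picture after lifting showed it level and centred to within about 1 mm. The 22 mm pads sit well inside the 33 mm frosted faces. I saw only the +x finger; the other side was hidden from the cameras.
- **Bins:** Both parts touched down at the expected floor height and were still standing in later pictures.
- **Bystanders:** The arm never came near them.
  - The cutter check was clean from both cameras.
  - For the bottle and screwdriver, the arm and its shadow fell across the comparison areas, so that check proves little: apparent shifts were up to 0.6 px with a weak match, and the scene view of the screwdriver was unusable.
  - By eye, in pictures taken before the cell was picked up, both stood where they began.

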